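Load the proofing press and run its bed home past a brake of unknown state

ROBOT

A 7-joint arm with a two-finger parallel gripper is mounted at the origin on the work surface. World frame = base frame: x ahead of the robot, y to its left, z up, the work surface at z = 0. Lengths are in m, angles in rad, forces in N, time in s.
With the tool pointing down it reaches from about 0.425 to 0.925 m from the base axis. Payload 6.8 kg.
Tool frame: the origin (TCP) lies midway between the tips of the shut fingers; the grasp point (between the pads) lies 19 mm behind it (grip_point_offset is the z of the grasp point in the tool frame, in m); z points along the fingers, y is the line along which they close (so a half turn about z gives the same grasp; the last joint's range is limited). The gripper opens to 85 mm and grips with 20 to 120 N. Pads are 22 mm wide; open, the fingers measure 114 mm over their backs; the gripper's body (76 mm by 85 mm) begins 54 mm behind the grasp point. The pads swing forward as they close: fully open they stand 13 mm farther back than shut.
Start: joints at [-1.436, 0.477, 0.022, 1.555, -0.011, 1.109, -0.083], TCP at [0.162, 0.655, 0.231] pointing down, gripper open.
Joint ranges: [-2.96, 2.96], [-0.34, 2.1], [-1.41, 1.46], [0.24, 2.44], [-1.37, 4.51], [0.17, 1.92], [-2.96, 2.96]. Speed limits (rad/s): [2.39, 2.39, 3.14, 3.14, 3.14, 3.14, 3.14].

INTERFACE

Orientations are given as a rotation vector (axis times angle).
In Python, from bench import get_obs, grab_frame, calibration, hand_in, grip_point_offset gives the robot as it stands.
- The arm moves only by the shell command python3 -m pendant 'ROWS' [OPENING] [FORCE]. ROWS is a JSON object of lists of equal length, an entry for each row: "translation": the shift along the world's x, y, z in units of 25 mm (1.0 is 25 mm), a list of three; "delta_rot": the turn, a rotation vector about the world's x, y, z in units of 5 degrees (1.0 is 5 degrees), a list of three. In form: {"translation": [[dx, dy, dz], ...], "delta_rot": [[rx, ry, rz], ...]}. A call has 1 to 12 rows; each row is the pose to reach, as a shift and turn from the pose commanded when the call began; what a row does not reach only later rows make up. A row lasts 1/8 s, in which the tool goes at most 62.5 mm and 10.7 degrees, less where a joint would pass 70% of its speed; a pose out of reach is approached as far as the arm can. A call with a gripper value outside its range is refused whole. OPENING is the opening, from 0 (shut) to 1 (fully open), set as the call begins (- or left out, the last holds). The fingers move at their own pace and stop on an object; FORCE is the grip in N (left out, the last holds). Time passes only in rows, so rows that repeat a pose let the fingers close. It gives the time, the measured TCP pose, the force, the opening and the grip force at its end, in the units of the state.
- get_obs(): the state, without advancing time (a new reading comes with each control period).
- grab_frame(name): name is "side" or "top"; returns (picture, depth): 480x640x3 uint8, red, green, blue; 480x640 float32, m along the optical axis (not along the pixel's ray), 0 where there is no reading.
- calibration(name): a dict with "K" (3x3 intrinsics, pixels), "rvec" (rotation vector, rad) and "tvec" (3), from world to camera coordinates, as OpenCV has them. Camera axes: x right, y down, z forward; pixel columns grow to the right and rows downward; lengths in m; the calibration is good to about 2 mm. A picture is of the moment at which its call begins. calibration takes no time and is no camera call.
- hand_in(): hands the job in; it is judged then, once.
The state is a dict: "clock": time; "joints": joint angles; "qvel": joint speeds; "tau": joint torques, N m; "tcp_pos": TCP position; "orientation": TCP orientation; "contact_force": force on the tool from outside, world axes, zero at the start; "moment": the same for the moment, N m; "grip_width": finger opening in m; "gripper_force": force on a finger pad.
Only numpy, scipy, OpenCV 4.12 (cv2) and the standard library are available. Lean on these libraries where they do the work, as an engineer would, in place of code of your own. Each camera call takes 0.05 s, during which the arm holds its last target. There are 200 camera calls.

TASK

Get the small proofing press ready to print: with its bed still drawn out, lay the printing block face up, squarely on the bed's red rectangle, and set the pressure dial to 4. Then slide the bed fully home under the roller; its unmarked brake may or may not be on, so if the bed will not go, push the yellow brake catch right over to its other end and try again. Leave everything else on the table where it is.

Things in the scene. Friction and masses are not known exactly. Their poses are not given: they have to be found in the camera images.
- press: small green cast proofing press fixed to the table. Origin on the table below the middle of its roller. Its +x is the level direction in which the bed slides home (roughly to the robot's right), z is up. Base 490 x 150 x 36 high, from x = -360 to +130. The roller (60 dia, lying along y, lowest point 78 above the table) sits between two green cheeks under a crossbeam; this bridge spans x = -45 to +45 and y = -96 to +96 and is 165 high
- bed (a joint): travel of the aluminium bed (300 x 130, its top 50 above the table) along the press's +x, in m: 0 drawn fully out, 0.16 fully home against its stop with the marked rectangle under the roller. Starts at 0 to 0.01. When free it slides with about 3 N. When the hidden brake holds it, it moves 13 mm at most from 0 and then stops dead, however hard it is pushed (12 N is plenty to tell); the state of the brake cannot be seen
- bed_handle (a point): centre of the black upright plate at the bed's outer end, by which the bed is pushed or pulled: 16 thick (along the press's x), 90 wide, 45 high, standing on the bed, so its top is 95 above the table. Moves with the bed; axes as the press. It stays 130 clear of the bridge even when the bed is home
- bed_mark (a point): centre, on the bed's top surface (50 above the table), of the red outlined rectangle for the block, about 140 x 70, long side along the press's x. 175 along +x from the handle plate's centre. Moves with the bed; axes as the press. With the bed out it is about 160 before the roller's axis
- catch (a joint): position of the brake catch along the press's +x, in m: 0 to 0.04, with stiff sliding (about 2 N) and a stop at each end; stays where it is left. Starts at the 0 end (0 to 0.003). The brake can hold at one end only, and which end is not marked and differs from day to day (it may hold at neither): if the bed is held with the catch at one end, it is free with the catch pushed fully to the other end
- catch_knob (a point): centre of the catch's yellow upright knob, 24 (along the press's x) x 20 x 35 high, its foot 45 and its top 80 above the table, on the grey housing on the press's -y side (towards the robot). Moves with the catch; axes as the press. 30 of free space between it and the edge of the bed
- dial (a joint): angle of the pressure dial in rad, growing clockwise seen from above, 0 to 2.1. It clicks into detents 0.35 apart, numbered 0 to 6: number n is at 0.35 n, so 4 is at 1.40. Starts at or near 0, 1 or 2. Turning takes under 0.1 N m; let go between clicks, it settles to the nearest
- dial_grip (a point): on the dial's axis, at the middle of its black bar grip, 192 above the table on top of the press's bridge: bar 60 long x 14 wide x 30 high (top 207 above the table) on a round skirt 62 dia. Turns with the dial; the bar lies along this point's x and the yellow pointer line is on its -x half. The scale round it on the bridge has seven ticks: the red one (on the press's -x side) is 0, the others are white, long for even numbers and short for odd, counted clockwise from above
- block_centre (a point): centre of the printing block: wooden block 130 (its x) x 60 (its y) x 22 high with a dark violet carved face on top, 160 g or so. Starts flat on the table face up; this point is 11 above its underside
- ink_jar_mid (a point): squat glass ink jar with a blue lid, 68 dia x 75 high (mm), a bystander; the point is its middle, half-way up
- paint_bottle_mid (a point): grey paint bottle with blue label, 70 dia x 170 high (mm), a bystander; the point is its middle, half-way up
- tin_mid (a point): steel tin with a pale label, 74 dia x 80 high (mm), a bystander; the point is its middle, half-way up
- brush_pot_mid (a point): green glass pot 80 dia x 100 high full of brushes that rise to about 220 (mm), a bystander; the point is its middle, half-way up
- brayer_mid (a point): hand ink roller lying down: wooden handle 110 x 22 x 26 along its -x, black rubber roller 90 wide, 36 dia, at its +x end (mm), a bystander; the point is where handle and roller arms meet, 15 above the table
- tube_mid (a point): red paint tube lying down, about 130 x 36 x 20 (mm), a bystander; the point is its middle, half-way up
- bowl_mid (a point): white bowl, 110 dia x 50 high (mm), a bystander; the point is its middle, half-way up
Things that resemble listed ones, but are neither listed nor needed, are in the scene too. There is more than one size of the part that bears block_centre; the job needs the smallest.

How it is judged:
On the way:
1. the block lies on the bed's rectangle, let go, and the dial stands at 4, while the bed is still out (less than 50 mm from fully out) (x of block_centre in the frame of bed_mark between -0.02 and 0.02 m and y of block_centre in the frame of bed_mark between -0.015 and 0.015 m and z of block_centre in the frame of bed_mark between 0.006 and 0.016 m and angle between the x axis of block_centre and the x axis of bed_mark, either way round below 0.2 rad and value of joint dial between 1.25 and 1.55 rad and value of joint bed below 0.05 m and contact force between block and the fingers below 0.05 N), for 0.2 s.
At the end, for the whole second after the job is handed in: The bed is fully home (within 8 mm of its stop), the block lies flat and face up on the red rectangle (centre within 20 mm along and 15 mm across, within 0.2 rad of square, either way round), the dial stands at 4 (1.40 rad, within 0.15), everything is at rest and let go (value of joint bed above 0.152 m and x of block_centre in the frame of bed_mark between -0.02 and 0.02 m and y of block_centre in the frame of bed_mark between -0.015 and 0.015 m and z of block_centre in the frame of bed_mark between 0.006 and 0.016 m and angle between the x axis of block_centre and the x axis of bed_mark, either way round below 0.2 rad and value of joint dial between 1.25 and 1.55 rad and angle between block_centre's own z axis and vertical below 0.1 rad and linear speed of block below 0.02 m/s and velocity of joint bed below 0.02 m/s); the robot touches nothing.
It fails at once if a bystander is shifted by more than 40 mm or tipped over (distance of any of ink_jar_mid, paint_bottle_mid, tin_mid, brush_pot_mid, brayer_mid, tube_mid, bowl_mid from where it was at the start of the episode above 0.04 m or angle between any of ink_jar_mid, paint_bottle_mid, tin_mid, brush_pot_mid, brayer_mid, tube_mid, bowl_mid's own z axis and vertical above 0.5 rad).
It also fails if it takes over 72 s, if anything falls off the work surface, if the arm or the gripper's body presses on something with over 40 N, if the wrist force passes 120 N, or if a joint passes its speed limit or range.

## Working session

There is one attempt and no reset: what is moved stays moved. The work goes in short steps, Python scripts to look and compute and a shell command to move; the robot and the scene stay as the last step left them, time stands still between calls to the robot, and variables do not carry over. Pictures are saved under pics/ and viewed, at most 10 in all, crops included, and the job is handed in when it is done.

```bash
mkdir -p pics; cat > h.py <<'E'
import numpy as np, cv2
from bench import *
def cam(n):
    c=calibration(n);K=np.array(c["K"]);R=cv2.Rodrigues(np.array(c["rvec"],float))[0];t=np.array(c["tvec"],float).ravel();return K,R,t
def ray(n,uv,z):
    K,R,t=cam(n);o=-R.T@t;d=R.T@np.linalg.inv(K)@np.array([uv[0],uv[1],1.]);return o+d*(z-o[2])/d[2]
def proj(n,p):
    K,R,t=cam(n);q=K@(R@np.array(p)+t);return q[:2]/q[2]
def cloud(n,dep):
    K,R,t=cam(n);v,u=np.mgrid[:480,:640];c=np.stack([(u-K[0,2])/K[0,0]*dep,(v-K[1,2])/K[1,1]*dep,dep],-1);return (c-t)@R
E
python3 - <<'E'
from h import *
for n in("top","side"):
    p,d=grab_frame(n);cv2.imwrite(f"pics/{n}0.png",p[:,:,::-1]);np.save(n+"0.npy",d)
    K,R,t=cam(n);print(n,K[0,0],-R.T@t,R[2])
o=get_obs();print(o["tcp_pos"],o["orientation"],o["clock"],grip_point_offset)
E
```

```text
top 438.3319309509156 [ 0.45530963 -0.01009294  1.40210321] [ 0.05877516 -0.01687797 -0.99812856]
side 539.1519128773781 [-0.18469116 -1.174596    0.95106194] [ 0.44132534  0.73828011 -0.51007296]
[0.16217135 0.65465458 0.23039185] [-3.80425885e-01 -3.11841096e+00  2.67930602e-03] 0.1 -0.0187
```

View pics/top0.png

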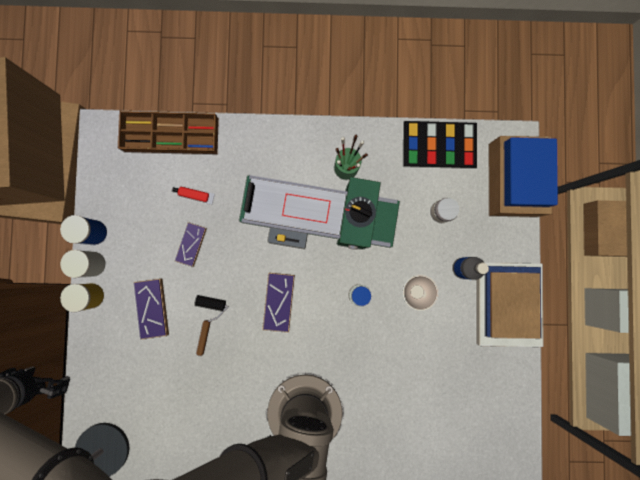

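View pics/side0.png

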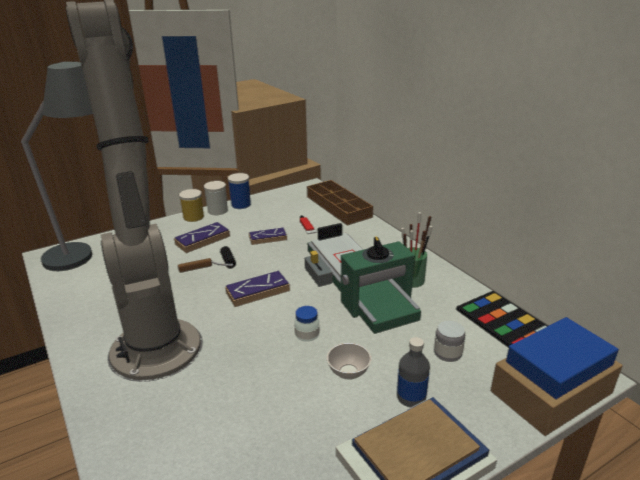

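The top view has three violet blocks: A (191,244), B (151,308) and C (279,302). A is clearly the smallest, so it fits. The press bed's mark is at (306,207), the dial at (360,211) and the yellow knob at (281,239). Next I measure these and check enlarged crops.

```bash
python3 - <<'E'
from h import *
p=cv2.imread("pics/top0.png");hsv=cv2.cvtColor(p,cv2.COLOR_BGR2HSV)
def world_rect(m,z,nm,roi,hull=False):
    mm=np.zeros_like(m);x0,y0,x1,y1=roi;mm[y0:y1,x0:x1]=m[y0:y1,x0:x1]
    pts=np.argwhere(mm>0)[:,::-1]
    w=np.array([ray("top",q,z)[:2] for q in pts])
    r=cv2.minAreaRect((w*1000).astype(np.float32));print(nm,len(pts),"mean px",pts.mean(0).round(1),"centre",np.round(r[0],1),"size",np.round(r[1],1),"ang",round(r[2],1))
    return w
vio=cv2.inRange(hsv,(115,60,30),(150,255,200))
for nm,roi in dict(A=(165,215,215,275),B=(125,270,180,345),C=(255,265,305,340)).items():
    mm=cv2.morphologyEx(vio,cv2.MORPH_CLOSE,np.ones((5,5)));world_rect(mm,.022,nm,roi)
red=cv2.inRange(hsv,(0,90,80),(8,255,255))|cv2.inRange(hsv,(172,90,80),(180,255,255))
world_rect(red,.05,"mark",(272,185,340,230))
blk=cv2.inRange(hsv,(0,0,0),(180,255,55))
world_rect(blk,.095,"handle",(238,170,262,225))
yel=cv2.inRange(hsv,(20,110,110),(35,255,255))
world_rect(yel,.08,"knob",(268,228,295,248))
world_rect(yel,.207,"pointer",(340,195,380,230))
blkd=cv2.inRange(hsv,(0,0,0),(180,120,50))
world_rect(blkd,.18,"dial",(342,192,380,230))
a=cv2.resize(p[215:275,160:230],None,fx=5,fy=5,interpolation=cv2.INTER_CUBIC)
b=cv2.resize(p[170:250,235:405],None,fx=4.6,fy=4.6,interpolation=cv2.INTER_CUBIC)
c=np.zeros((300+b.shape[0]-80,790,3),np.uint8)
a=cv2.resize(a,(245,210));c[:210,:245]=a;d=cv2.resize(p[180:245,335:400],(210,210),interpolation=cv2.INTER_CUBIC);c[:210,260:470]=d
c[215:215+b.shape[0],:b.shape[1]]=b;cv2.imwrite("pics/crop0.png",c);print(c.shape)
E
```

```text
A 661 mean px [189.8 244. ] centre [519.2 371.2] size [ 53.2 122.6] ang 72.7
B 1371 mean px [149.4 308.7] centre [315.5 488.3] size [171.4  76. ] ang 9.2Traceback (most recent call last):
  File "<stdin>", line 11, in <module>
  File "<stdin>", line 6, in world_rect
  File "h.py", line 6, in ray
    K,R,t=cam(n);o=-R.T@t;d=R.T@np.linalg.inv(K)@np.array([uv[0],uv[1],1.]);return o+d*(z-o[2])/d[2]
          ~~~^^^
  File "h.py", line 4, in cam
    c=calibration(n);K=np.array(c["K"]);R=cv2.Rodrigues(np.array(c["rvec"],float))[0];t=np.array(c["tvec"],float).ravel();return K,R,t
ValueError: time passes only in moves, steps and waits
```

```bash
sed -i 's/^def cam/import functools\n@functools.lru_cache(None)\ndef cam/' h.py; cat > m.py <<'E'
from h import *
p=cv2.imread("pics/top0.png");hsv=cv2.cvtColor(p,cv2.COLOR_BGR2HSV)
def world_rect(m,z,nm,roi):
    mm=np.zeros_like(m);x0,y0,x1,y1=roi;mm[y0:y1,x0:x1]=m[y0:y1,x0:x1]
    pts=np.argwhere(mm>0)[:,::-1]
    w=np.array([ray("top",q,z)[:2] for q in pts])
    r=cv2.minAreaRect((w*1000).astype(np.float32));print(nm,len(pts),"px",pts.mean(0).round(1),"centre",np.round(r[0],1),"mean",(w.mean(0)*1000).round(1),"size",np.round(r[1],1),"ang",round(r[2],1))
    return w
vio=cv2.inRange(hsv,(115,60,30),(150,255,200))
red=cv2.inRange(hsv,(0,90,80),(8,255,255))|cv2.inRange(hsv,(172,90,80),(180,255,255))
blk=cv2.inRange(hsv,(0,0,0),(180,255,55))
yel=cv2.inRange(hsv,(20,110,110),(35,255,255))
E
python3 - <<'E'
from m import *
for nm,roi in dict(A=(165,215,215,275),B=(125,270,180,345),C=(255,265,305,340)).items():
    mm=cv2.morphologyEx(vio,cv2.MORPH_CLOSE,np.ones((5,5)));world_rect(mm,.022,nm,roi)
world_rect(red,.05,"mark",(272,185,340,230))
world_rect(blk,.095,"handle",(238,170,262,225))
world_rect(yel,.08,"knob",(268,228,295,248))
world_rect(yel,.207,"pointer",(340,195,380,230))
blkd=cv2.inRange(hsv,(0,0,0),(180,120,50))
world_rect(blkd,.18,"dial",(342,192,380,230))
c=np.zeros((600,790,3),np.uint8)
def put(roi,x,y,s):
    x0,y0,x1,y1=roi;r=cv2.resize(p[y0:y1,x0:x1],None,fx=s,fy=s,interpolation=cv2.INTER_CUBIC);c[y:y+r.shape[0],x:x+r.shape[1]]=r
put((165,215,225,275),0,0,4);put((335,185,385,235),250,0,4.6);put((235,170,405,250),0,240,4.5)
cv2.imwrite("pics/crop0.png",c)
E
```

```text
A 661 px [189.8 244. ] centre [519.2 371.2] mean [518.8 371.1] size [ 53.2 122.6] ang 72.7
B 1371 px [149.4 308.7] centre [315.5 488.3] mean [315.2 488.3] size [171.4  76. ] ang 9.2
C 1324 px [278.2 302.1] centre [343.6  89.6] mean [343.3  89.6] size [ 74.6 171.6] ang 85.6
mark 151 px [305.6 207.6] centre [637.6   9.4] mean [638.2  10.2] size [141.8  71.9] ang 81.8
handle 173 px [249.1 197.4] centre [660.2 179.6] mean [659.1 179.6] size [18.7 86.3] ang 81.8
knob 53 px [280.5 237.4] centre [541.6  83.5] mean [541.8  83.5] size [21.2 21.1] ang 1.4
pointer 22 px [355.7 206.8] centre [ 622.5 -129.4] mean [ 622.3 -129.6] size [21.9  6.7] ang 69.4
dial 352 px [361. 212.] centre [ 613.2 -146.1] mean [ 611.6 -147.5] size [59.6 60.1] ang 46.1
```

View pics/crop0.png

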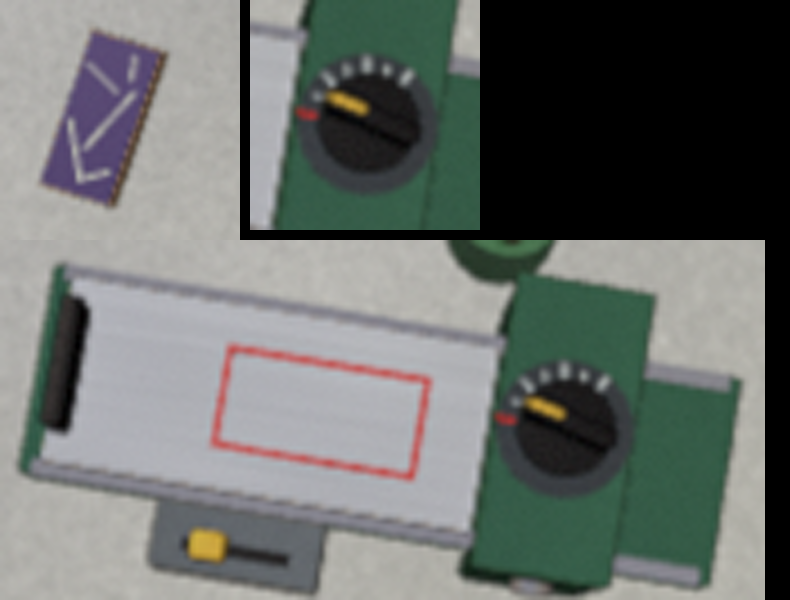

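Block A (rect centre (190,244), about 130 x 60 mm) is confirmed as the smallest. The press +x axis points at about -98.2°, and the dial reads about 1. I move above the block now.

```bash
python3 -m pendant '{"translation":[[1.8,-1.4,-0.3],[3.6,-2.85,-0.8],[5.4,-4.3,-1.4],[7.2,-5.7,-2.1],[9.0,-7.15,-2.8],[10.8,-8.6,-3.5],[12.6,-10.0,-4.4],[14.28,-11.36,-5.2],[14.28,-11.36,-5.2],[14.28,-11.36,-5.2]],"delta_rot":[[0,0,-0.1],[0,0,-0.2],[0,0,-0.3],[0,0,-0.4],[0,0,-0.5],[0,0,-0.6],[0,0,-0.68],[0,0,-0.68],[0,0,-0.68],[0,0,-0.68]]}' 1 40
python3 - <<'E'
from h import *
p,d=grab_frame("top");cv2.imwrite("pics/top1.png",p[:,:,::-1])
q,d=grab_frame("side");cv2.imwrite("pics/side1.png",q[:,:,::-1])
a=cv2.resize(p[200:280,150:250,::-1],None,fx=4,fy=4,interpolation=cv2.INTER_CUBIC);b=cv2.resize(q[160:280,210:310,::-1],None,fx=4,fy=4,interpolation=cv2.INTER_CUBIC)
c=np.zeros((480,800,3),np.uint8);c[:320,:400]=a;c[:,400:]=b;cv2.imwrite("pics/c1.png",c)
E
```

```text
clock: 1.35
tcp_pos: [0.5187, 0.3715, 0.1009]
orientation: [-0.473, -3.105, 0.0]
contact_force: [0.3, 0.4, -0.1]
grip_width: 0.0851
gripper_force: 0.0
```

View pics/c1.png

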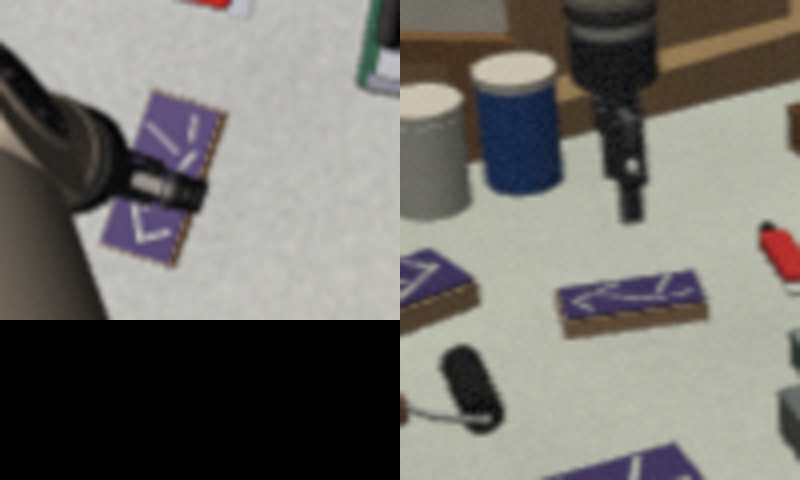

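The gripper is centred over the small block with its fingers across the short side (block at about (165,180) in the crop). I descend and grip.

```bash
python3 -m pendant '{"translation":[[0,0,-1.5],[0,0,-2.8],[0,0,-3.5],[0,0,-3.95],[0,0,-3.95]],"delta_rot":[[0,0,0],[0,0,0],[0,0,0],[0,0,0],[0,0,0]]}' 1 40
python3 -m pendant '{"translation":[[0,0,0],[0,0,0],[0,0,0],[0,0,0],[0,0,0],[0,0,0]],"delta_rot":[[0,0,0],[0,0,0],[0,0,0],[0,0,0],[0,0,0],[0,0,0]]}' 0 40
```

```text
clock: 2.08
tcp_pos: [0.519, 0.3716, 0.0025]
orientation: [-0.472, -3.106, 0.0]
contact_force: [0.2, -0.6, -0.2]
grip_width: 0.0848
gripper_force: 0.0
clock: 2.82
tcp_pos: [0.52, 0.3717, 0.0039]
orientation: [0.473, 3.105, 0.002]
contact_force: [-1.0, -0.6, 6.8]
grip_width: 0.0586
gripper_force: 43.8
```

```bash
python3 -m pendant '{"translation":[[0,0,1.5],[0,0,3.8],[0.2,-0.6,6.0],[0.8,-2.4,7],[1.4,-4.2,7],[2.0,-6.0,7],[2.5,-7.8,7],[3.1,-9.6,7],[3.7,-11.3,7],[4.2,-12.9,7],[4.6,-14.0,7],[4.74,-14.48,7]],"delta_rot":[[0,0,0],[0,0,0],[0,0,-1],[0,0,-2.8],[0,0,-4.6],[0,0,-6.4],[0,0,-8.2],[0,0,-10],[0,0,-11.8],[0,0,-13.6],[0,0,-15],[0,0,-16.2]]}'
python3 -m pendant '{"translation":[[0,0,0],[0,0,0],[0,0,-1.0]],"delta_rot":[[0,0,0],[0,0,0],[0,0,0]]}'
python3 - <<'E'
from h import *
p,d=grab_frame("top");cv2.imwrite("pics/top2.png",p[:,:,::-1])
q,d=grab_frame("side");cv2.imwrite("pics/side2.png",q[:,:,::-1])
c=np.zeros((480,800,3),np.uint8)
c[:400,:400]=cv2.resize(p[160:260,245:345,::-1],(400,400),interpolation=cv2.INTER_CUBIC);c[:480,400:]=cv2.resize(q[190:310,290:390,::-1],(400,480),interpolation=cv2.INTER_CUBIC)
cv2.imwrite("pics/c2.png",c)
E
```

```text
clock: 4.32
tcp_pos: [0.6379, 0.0065, 0.1778]
orientation: [2.383, 2.046, -0.0]
contact_force: [0.1, 0.5, -1.5]
grip_width: 0.0588
gripper_force: 44.1
clock: 4.7
tcp_pos: [0.6392, 0.0107, 0.1541]
orientation: [2.372, 2.058, 0.006]
contact_force: [0.5, -0.6, -2.2]
grip_width: 0.0593
gripper_force: 44.2
```

View pics/c2.png

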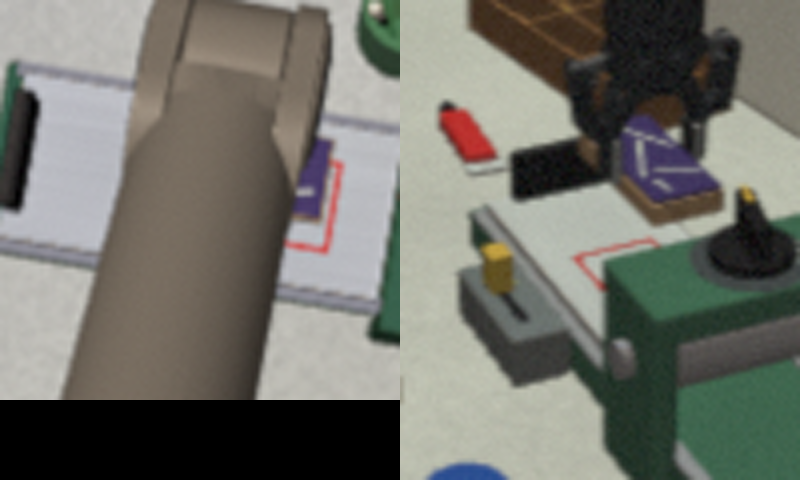

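The block is held over the bed, in line with the rectangle (crop right (670,170); red rectangle (615,260) below it). I check its tilt and position from depth before lowering.

```bash
python3 - <<'E'
from h import *
for n in("side","top"):
    p,d=grab_frame(n);hsv=cv2.cvtColor(p,cv2.COLOR_RGB2HSV)
    m=cv2.inRange(hsv,(115,60,30),(150,255,200));w=cloud(n,d)
    s=(m>0)&(d>0)&(abs(w[...,0]-.64)<.06)&(abs(w[...,1])<.1)&(w[...,2]>.1)
    P=w[s];c=P.mean(0);A=np.c_[P-c][:,:2];A=np.c_[A,np.ones(len(A))];k=np.linalg.lstsq(A,P[:,2],rcond=None)[0]
    ex=np.array([-.1426,-.9898]);ey=np.array([.9898,-.1426]);r=P[:,:2]-[.6376,.0094]
    print(n,len(P),c.round(4),k.round(3),"ex range",np.percentile(r@ex,[1,99]).round(4),"ey",np.percentile(r@ey,[1,99]).round(4))
E
```

```text
side 233 [ 0.6365 -0.0009  0.1697] [-0.09   0.026  0.17 ] ex range [-0.0634  0.0617] ey [-0.0291  0.0264]
top 100 [ 0.6282 -0.0396  0.1744] [-0.561  0.761  0.174] ex range [0.0398 0.058 ] ey [-0.027   0.0262]
```

```bash
python3 -m pendant '{"translation":[[0,0,-1.2],[0,0,-2.4],[0,0,-3.2],[0,0,-3.6],[0,0,-3.85],[0,0,-3.95],[0,0,-4.0],[0,0,-4.0]],"delta_rot":[[0,0,0],[0,0,0],[0,0,0],[0,0,0],[0,0,0],[0,0,0],[0,0,0],[0,0,0]]}'
```

```text
clock: 5.9
tcp_pos: [0.6383, 0.0092, 0.0539]
orientation: [2.376, 2.054, 0.002]
contact_force: [-3.0, 0.5, 5.5]
grip_width: 0.0584
gripper_force: 44.8
```

```bash
python3 -m pendant '{"translation":[[0,0,0],[0,0,0],[0,0,0],[0,0,0.3],[0,0,1.5],[0,0,3.5],[0,0,5.5],[0,0,7.5],[0,-1,8.6],[-0.3,-2.5,8.6],[-0.7,-4.5,8.6],[-1.0,-6.2,8.6]],"delta_rot":[[0,0,0],[0,0,0],[0,0,0],[0,0,0],[0,0,0],[0,0,0],[0,0,0],[0,0,0],[0,0,-1],[0,0,-2],[0,0,-3],[0,0,-3.6]]}' 1 40
python3 -m pendant '{"translation":[[0,0,0],[0,0,0]],"delta_rot":[[0,0,0],[0,0,0]]}' 0.55 40
python3 - <<'E'
from h import *
p,d=grab_frame("top");q,d=grab_frame("side")
c=np.zeros((480,800,3),np.uint8)
c[:400,:400]=cv2.resize(p[160:260,280:380,::-1],(400,400),interpolation=cv2.INTER_CUBIC);c[:480,400:]=cv2.resize(q[190:310,320:420,::-1],(400,480),interpolation=cv2.INTER_CUBIC)
cv2.imwrite("pics/c3.png",c);cv2.imwrite("pics/top3.png",p[:,:,::-1]);cv2.imwrite("pics/side3.png",q[:,:,::-1])
print(get_obs()["joints"])
E
```

```text
clock: 7.4
tcp_pos: [0.6108, -0.149, 0.2667]
orientation: [-2.673, -1.65, 0.003]
contact_force: [0.1, -0.3, 0.6]
grip_width: 0.0855
gripper_force: 0.0
clock: 7.65
tcp_pos: [0.612, -0.146, 0.2667]
orientation: [-2.669, -1.655, 0.001]
contact_force: [0.6, 0.3, 0.3]
grip_width: 0.0519
gripper_force: 0.0
[-0.35344839  0.43141288  0.67129073  1.66286032 -0.28940895  1.15006944
 -0.06467257]
```

View pics/c3.png

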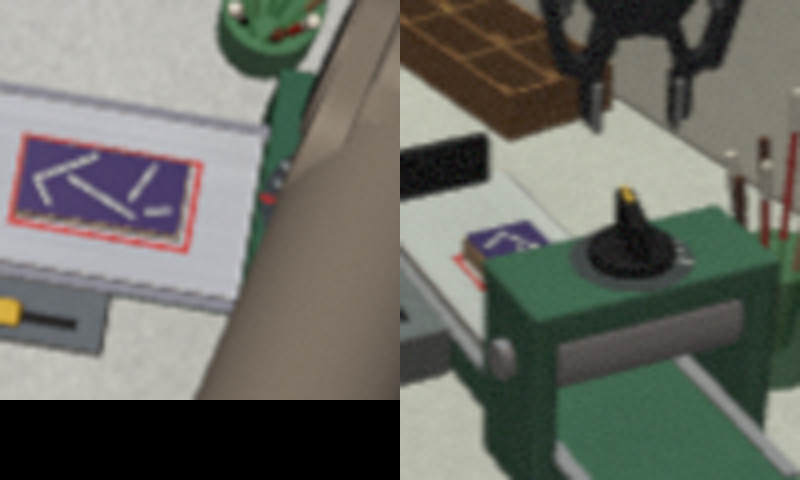

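The block lies inside the red rectangle (crop (105,185)). The gripper is over the dial, and the bar is at (630,225) in the side crop. I check the dial axis in both views by projection, then descend.

```bash
python3 - <<'E'
from h import *
q=cv2.imread("pics/side3.png");hsv=cv2.cvtColor(q,cv2.COLOR_BGR2HSV);yel=cv2.inRange(hsv,(20,110,90),(35,255,255));m=np.argwhere(yel[225:262,360:395]>0)[:,::-1]+[360,225]
print("yellow side",m.mean(0),len(m)); w=ray("side",m.mean(0),.2);print("at z .2",w.round(4))
for a in (0,20,40):
    th=np.radians(81.8-a);print(a,[ (proj("side",[.613+r*np.cos(th),-.146+r*np.sin(th),.207])).round(1).tolist() for r in(0,.0175,.03)])
blk=cv2.inRange(hsv,(0,0,0),(180,130,50));b=np.argwhere(blk[235:262,360:400]>0)[:,::-1]+[360,235]
for row in (246,250,254,258): r=b[b[:,1]==row];print(row,r[:,0].min() if len(r) else None,r[:,0].max() if len(r) else None)
print(proj("side",[.613,-.146,.177]))
print([proj("top",[.613,-.146,z]).round(1).tolist() for z in(.177,.207)])
E
```

```text
yellow side [376.33333333 238.33333333] 9
at z .2 [ 0.6285 -0.1197  0.2   ]
0 [[377.5, 241.6], [374.6, 238.7], [372.5, 236.7]]
20 [[377.5, 241.6], [376.6, 238.5], [376.0, 236.3]]
40 [[377.5, 241.6], [378.8, 238.6], [379.7, 236.4]]
246 374 381
250 368 387
254 367 388
258 371 385
[377.13274544 250.87553081]
[[360.3, 211.7], [361.6, 210.3]]
```

Both views agree: the axis is at (0.613,-0.146) and the dial is at 1.

```bash
python3 -m pendant '{"translation":[[0,0,-1],[0,0,-2],[0,0,-2.8],[0,0,-3.3],[0,0,-3.3]],"delta_rot":[[0,0,0],[0,0,0],[0,0,0],[0,0,0],[0,0,0]]}' 0.55 20
python3 -m pendant '{"translation":[[0,0,0],[0,0,0],[0,0,0],[0,0,0],[0,0,0]],"delta_rot":[[0,0,0],[0,0,0],[0,0,0],[0,0,0],[0,0,0]]}' 0 20
```

```text
clock: 8.38
tcp_pos: [0.6124, -0.1454, 0.1843]
orientation: [-2.668, -1.658, 0.002]
contact_force: [0.6, -0.5, -0.2]
grip_width: 0.0469
gripper_force: 0.0
clock: 9.0
tcp_pos: [0.614, -0.1463, 0.1861]
orientation: [2.667, 1.656, 0.003]
contact_force: [4.3, -2.5, 6.2]
grip_width: 0.0135
gripper_force: 23.8
```

```bash
python3 -m pendant '{"translation":[[0,0,0],[0,0,0],[0,0,0],[0,0,0],[0,0,0],[0,0,0],[0,0,0],[0,0,0],[0,0,0],[0,0,0],[0,0,0],[0,0,0]],"delta_rot":[[0,0,-1.2],[0,0,-2.5],[0,0,-3.8],[0,0,-5.1],[0,0,-6.4],[0,0,-7.7],[0,0,-9],[0,0,-10.2],[0,0,-11.4],[0,0,-12.4],[0,0,-12.4],[0,0,-12.4]]}'
python3 -m pendant '{"translation":[[0,0,0],[0,0,0],[0,0,0],[0,0,1],[0,0,3],[0,0,5]],"delta_rot":[[0,0,0],[0,0,0],[0,0,0],[0,0,0],[0,0,0],[0,0,0]]}' 0.55 20
python3 - <<'E'
from h import *
print(get_obs()["joints"])
q,d=grab_frame("side");cv2.imwrite("pics/side4.png",q[:,:,::-1])
hsv=cv2.cvtColor(q,cv2.COLOR_RGB2HSV);yel=cv2.inRange(hsv,(20,110,90),(35,255,255));m=np.argwhere(yel[225:262,360:400]>0)[:,::-1]+[360,225]
print(m.mean(0),len(m))
for a in (40,60,80,100):
    th=np.radians(81.8-a);print(a,proj("side",[.613+.0175*np.cos(th),-.146+.0175*np.sin(th),.207]).round(1))
E
```

```text
clock: 10.5
tcp_pos: [0.6142, -0.1467, 0.1861]
orientation: [3.139, 0.046, 0.005]
contact_force: [5.4, -2.9, 5.7]
grip_width: 0.0133
gripper_force: 23.7
clock: 11.25
tcp_pos: [0.6122, -0.1455, 0.3109]
orientation: [-3.141, -0.046, 0.003]
contact_force: [1.4, -0.1, 0.4]
grip_width: 0.0467
gripper_force: 0.0
[-0.55324228  0.49163746  1.00439471  1.61812915 -0.42942555  1.27321136
 -1.01464143]
[382.57142857 239.57142857] 7
40 [378.8 238.6]
60 [380.9 239. ]
80 [382.5 239.8]
100 [383.6 240.8]
```

The dial reads 4, with the pointer matching 80°. I go behind the bed handle with fingers shut.

```bash
python3 -m pendant '{"translation":[[0,1,0],[0.3,2.6,0],[0.6,4.3,0],[0.9,6.0,0],[1.2,7.7,0],[1.5,9.4,-0.5],[1.7,11.1,-1.5],[1.9,12.8,-2.5],[2.1,14.2,-4],[2.16,14.6,-6],[2.16,14.6,-6.5],[2.16,14.6,-6.5]],"delta_rot":[[0,0,1.8],[0,0,3.6],[0,0,5.4],[0,0,7.2],[0,0,9],[0,0,10.8],[0,0,12.6],[0,0,14.4],[0,0,16],[0,0,16],[0,0,16],[0,0,16]]}' 0 20
python3 - <<'E'
from m import *
import m
p,d=grab_frame("top");p=p[:,:,::-1].copy();cv2.imwrite("pics/top5.png",p);hsv=cv2.cvtColor(p,cv2.COLOR_BGR2HSV)
world_rect(cv2.inRange(hsv,(20,110,110),(35,255,255)),.207,"pointer",(340,195,385,230))
c=cv2.resize(p[150:270,225:405],(800,533),interpolation=cv2.INTER_CUBIC);cv2.imwrite("pics/c5.png",c)
E
```

```text
clock: 12.8
tcp_pos: [0.6667, 0.2177, 0.1475]
orientation: [2.378, 2.052, -0.003]
contact_force: [-0.9, -0.3, -0.6]
grip_width: -0.0003
gripper_force: 0.0
pointer 25 px [361.9 203. ] centre [ 633.3 -146.9] mean [ 633.3 -146.7] size [22.2  5.5] ang 0.9
```

View pics/c5.png

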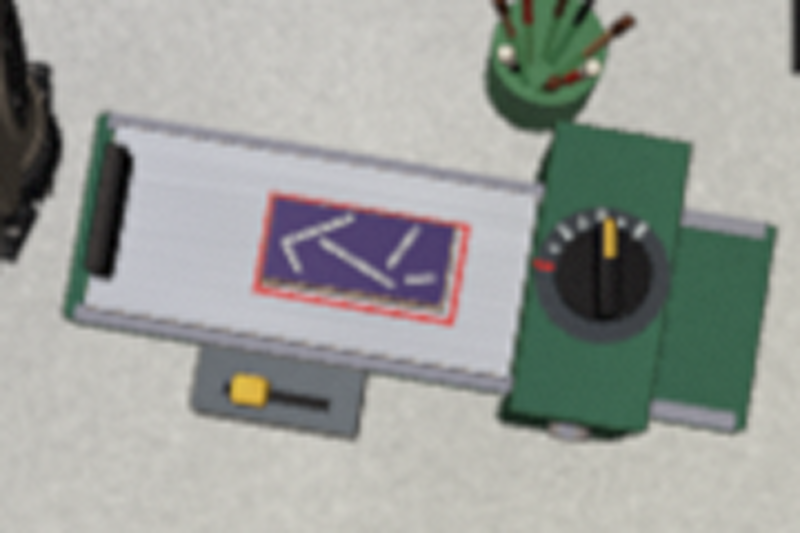

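The dial stands at 4 and the block sits inside the rectangle (crop (360,250)). I lower and make a trial push.

```bash
python3 -m pendant '{"translation":[[0,0,-1.5],[0,0,-2.8],[0,0,-3.1],[-0.03,-0.2,-3.1],[-0.06,-0.4,-3.1],[-0.09,-0.6,-3.1],[-0.11,-0.8,-3.1],[-0.14,-1.0,-3.1],[-0.17,-1.2,-3.1],[-0.2,-1.4,-3.1],[-0.23,-1.6,-3.1]],"delta_rot":[[0,0,0],[0,0,0],[0,0,0],[0,0,0],[0,0,0],[0,0,0],[0,0,0],[0,0,0],[0,0,0],[0,0,0],[0,0,0]]}'
```

```text
clock: 14.22
tcp_pos: [0.6612, 0.1789, 0.0701]
orientation: [2.376, 2.054, 0.001]
contact_force: [1.5, 2.2, 2.5]
grip_width: -0.0003
gripper_force: 1.4
```

```bash
python3 -m pendant '{"translation":[[-0.03,-0.2,0],[-0.06,-0.4,0],[-0.09,-0.6,0],[-0.09,-0.6,0]],"delta_rot":[[0,0,0],[0,0,0],[0,0,0],[0,0,0]]}'
```

```text
clock: 14.72
tcp_pos: [0.6581, 0.1628, 0.0697]
orientation: [-2.378, -2.053, 0.003]
contact_force: [0.5, -0.3, 0.1]
grip_width: -0.0001
gripper_force: 0.0
```

```bash
cat > s.py <<'E'
from m import *
p,d=grab_frame("top");p=p[:,:,::-1].copy();hsv=cv2.cvtColor(p,cv2.COLOR_BGR2HSV)
red=cv2.inRange(hsv,(0,90,80),(8,255,255))|cv2.inRange(hsv,(172,90,80),(180,255,255))
world_rect(red,.05,"mark",(272,180,341,235))
world_rect(cv2.morphologyEx(cv2.inRange(hsv,(115,60,30),(150,255,200)),cv2.MORPH_CLOSE,np.ones((5,5))),.072,"block",(265,180,345,235))
cv2.imwrite("pics/cur.png",p)
q,d=grab_frame("side");cv2.imwrite("pics/curside.png",q[:,:,::-1])
E
python3 s.py
```

```text
mark 126 px [316.7 211.8] centre [631.6 -28.7] mean [626.  -24.5] size [141.2  70.8] ang 81.8
block 693 px [317.7 208.2] centre [634.1 -27.3] mean [634.2 -27.2] size [122.4  52.9] ang 82.2
```

The bed is free: it moved 38 mm at about 3 N, and the block is still centred. I push on.

```bash
python3 -m pendant '{"translation":[[-0.03,-0.2,0],[-0.08,-0.55,0],[-0.14,-1.0,0],[-0.2,-1.4,0],[-0.26,-1.8,0],[-0.32,-2.2,0],[-0.38,-2.6,0],[-0.43,-3.0,0],[-0.49,-3.4,0],[-0.55,-3.8,0],[-0.59,-4.1,0],[-0.62,-4.3,0]],"delta_rot":[[0,0,0],[0,0,0],[0,0,0],[0,0,0],[0,0,0],[0,0,0],[0,0,0],[0,0,0],[0,0,0],[0,0,0],[0,0,0],[0,0,0]]}'
python3 -m pendant '{"translation":[[-0.02,-0.15,0],[-0.04,-0.3,0],[-0.06,-0.4,0],[-0.07,-0.5,0],[-0.09,-0.6,0],[-0.1,-0.7,0],[-0.1,-0.7,0]],"delta_rot":[[0,0,0],[0,0,0],[0,0,0],[0,0,0],[0,0,0],[0,0,0],[0,0,0]]}'
```

```text
clock: 16.32
tcp_pos: [0.6434, 0.0559, 0.0702]
orientation: [2.377, 2.054, 0.0]
contact_force: [-1.5, 3.4, -0.2]
grip_width: 0.0001
gripper_force: 1.4
clock: 17.2
tcp_pos: [0.6418, 0.0452, 0.0703]
orientation: [-2.369, -2.057, -0.008]
contact_force: [0.2, 13.3, -0.3]
grip_width: 0.0003
gripper_force: 6.7
```

```bash
python3 -m pendant '{"translation":[[-0.02,-0.1,0],[-0.04,-0.2,0],[-0.06,-0.3,0],[-0.06,-0.3,0]],"delta_rot":[[0,0,0],[0,0,0],[0,0,0],[0,0,0]]}'
python3 -m pendant '{"translation":[[0.06,0.4,0],[0.2,1.5,0],[0.3,2.4,0],[0.3,2.4,2],[0.3,2.4,4],[0.3,3.4,5],[0.3,5.0,5],[0.3,5.0,5]],"delta_rot":[[0,0,0],[0,0,0],[0,0,0],[0,0,0],[0,0,0],[0,0,0],[0,0,0],[0,0,0]]}'
python3 - <<'E'
from m import *
p,d=grab_frame("top");p=p[:,:,::-1].copy();hsv=cv2.cvtColor(p,cv2.COLOR_BGR2HSV)
world_rect(cv2.inRange(hsv,(0,0,0),(180,255,55)),.095,"handle",(270,170,300,232))
world_rect(cv2.inRange(hsv,(20,110,110),(35,255,255)),.207,"pointer",(340,195,385,230))
q,d=grab_frame("side");q=q[:,:,::-1]
c=np.zeros((480,800,3),np.uint8)
c[:320,:400]=cv2.resize(p[160:260,285:410],(400,320),interpolation=cv2.INTER_CUBIC);c[:480,400:]=cv2.resize(q[210:330,320:420],(400,480),interpolation=cv2.INTER_CUBIC)
cv2.imwrite("pics/c6.png",c)
E
```

```text
clock: 17.7
tcp_pos: [0.6417, 0.0451, 0.0704]
orientation: [-2.361, -2.061, -0.018]
contact_force: [3.6, 27.2, -1.8]
grip_width: -0.0001
gripper_force: 13.7
clock: 18.7
tcp_pos: [0.6466, 0.1615, 0.1951]
orientation: [-2.37, -2.061, -0.002]
contact_force: [0.0, -0.0, -1.0]
grip_width: -0.0001
gripper_force: 0.0
handle 52 px [298.1 212. ] centre [625.9  33.7] mean [618.4  31.8] size [63.3  9. ] ang 1.3
pointer 25 px [361.9 203. ] centre [ 633.3 -146.9] mean [ 633.3 -146.7] size [22.2  5.5] ang 0.9
```

View pics/c6.png

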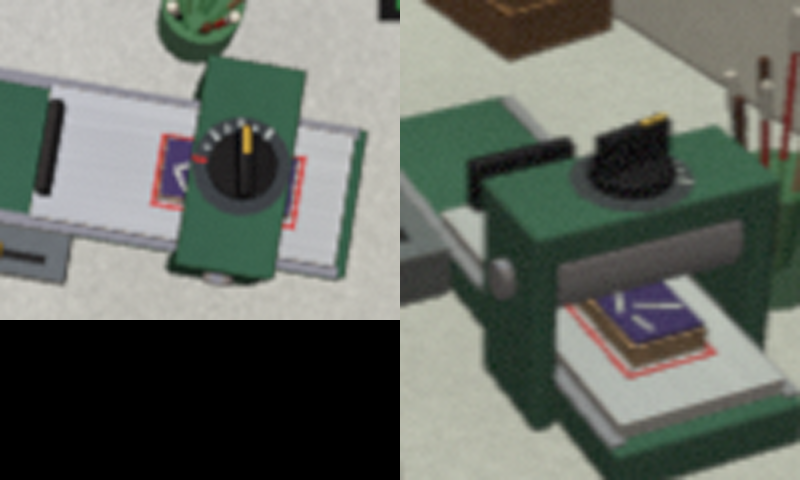

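The bed stands hard against its stop (no movement from 13 to 27 N), the block is on the rectangle under the roller, and the dial is at 4. The arm is clear.

```bash
python3 -c "from bench import *;print(hand_in())"
```

```text
the job is handed in; nothing more can be done
None
```

The job is handed in: the block is face up on the red rectangle, the dial is at 4 and the bed is home against its stop. The brake was not on, so the catch was left alone, and no bystander was touched.

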